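Clear the polish bottle, then tip the gem pots into the tote's pouring corner

ROBOT

A 6-joint arm with a two-finger parallel gripper is mounted at the origin on the work surface. World frame = base frame: x ahead of the robot, y to its left, z up, the work surface at z = 0. Lengths are in m, angles in rad, forces in N, time in s.
With the tool pointing down it reaches from about 0.275 to 1 m from the base axis. Payload 8.4 kg.
Tool frame: the origin (TCP) lies where the fingers leave the gripper's body, on its centre line; the fingertips stand ctrl.tips_ahead ahead of it and the grasp point (between the pads) lies 54 mm ahead of it (ctrl.tips_ahead is the distance from the TCP to the fingertips, in m); z points along the fingers, y is the line along which they close (so a half turn about z gives the same grasp; the last joint's range is limited). The gripper opens to 85 mm and grips with 20 to 120 N. Pads are 22 mm wide; open, the fingers measure 114 mm over their backs; the gripper's body (76 mm by 85 mm) begins 54 mm behind the grasp point. The pads swing forward as they close: fully open they stand 13 mm farther back than shut.
Start: joints at [1.234, 0.353, 1.633, -0, 1.155, -0.002], TCP at [0.205, 0.59, 0.304] pointing down, gripper open.
Joint ranges: [-2.63, 2.63], [-0.92, 2.1], [0.06, 2.66], [-1.3, 4.44], [0, 2.69], [-3.02, 3.02]. Speed limits (rad/s): [2.22, 2.22, 2.79, 3.14, 3.14, 3.14].

INTERFACE

Orientations are given as a 3x3 rotation matrix whose columns are the frame's x, y, z axes.
In Python, from rig import ctrl gives the robot as it stands.
- The arm moves only by the tool hand_motion, called after ">>>" as name(argument=value, ...) on one line, values as JSON. Schema: {"type":"object","properties":{"ticks":{"type":"string"},"aperture":{"type":"number"},"grip_n":{"type":"number"},"only":{"type":"string"},"quiet":{"type":"boolean"},"lines":{"type":"string"}},"required":["ticks"],"additionalProperties":false}. ticks is a string of 1 to 20 rows, one to a line, with the numbers parted by spaces; each row has 6 numbers: dx, dy, dz in a scale on which 1.0 is 600 mm, then a rotation vector rx, ry, rz in shares of pi/2 rad (1.0 is pi/2 rad); each row is the pose to reach, as a shift and turn from the pose commanded when the call began, along the tool's axes at that moment; what a row does not reach only later rows make up. A row lasts 1/8 s, in which the tool goes at most 0.0625 m and 0.188 rad, less where a joint would pass 70% of its speed; a pose out of reach is approached as far as the arm can. aperture is the finger opening in m, set as the call begins (left out keeps the last). The fingers move at their own pace and stop on an object; grip_n is the grip in N (left out, the last holds). Time passes only in rows, so rows that do not move let the fingers close. The tool returns the time, the measured TCP pose, the force, the opening and the grip force at its end. only (a regular expression) keeps the lines of the reply that match it, lines (a string "A,B") keeps lines A to B, and quiet returns only ok. No shift or turn number may pass 1 either way. Input that does not fit is refused with a message, and nothing moves.
- ctrl.state(): the state, without advancing time (a new reading comes with each control period).
- ctrl.snapshot(name): name is "scene" or "side" or "wrist"; returns a dict with "pixels" (384x512x3 uint8, red, green, blue), "intrinsics" (3x3 intrinsics, pixels), "k1" (the pictures are not rectified: a ray, as slopes to the right and down, at radius r is drawn at 1 + k1 r^2 times it, then the intrinsics apply), "R" (3x3) and "t" (3): a world point X has camera coordinates R X + t; the wrist camera has in their place "T_tool_cam" (4x4, takes a point from camera to tool coordinates, whose origin is the TCP and whose axes are the flange's). Camera axes: x right, y down, z forward; pixel columns grow to the right and rows downward; lengths in m; the calibration is good to about 2 mm. A picture is of the moment at which its call begins: read the wrist's pose just before it. There is no depth.
- ctrl.finish_job(): hands the job in; it is judged then, once.
The state is a dict: "time_s": time; "joint_positions": joint angles; "joint_vel": joint speeds; "tau": joint torques, N m; "tool_pos": TCP position; "tcp_rot": TCP orientation; "ft_force": force on the tool from outside, world axes, zero at the start; "wrist_torque": the same for the moment, N m; "gripper_width": finger opening in m; "grasp_force": force on a finger pad.
Only numpy, scipy, OpenCV 4.12 (cv2) and the standard library are available. Lean on these libraries where they do the work, as an engineer would, in place of code of your own. Each camera call takes 0.05 s, during which the arm holds its last target. There are 200 camera calls.

TASK

Take the polish bottle out of the white tote and stand it in the free slot of the bamboo rack. Then lift the tote by its bridge handle clear of the tray and tip it towards the corner with the pouring lip until all four little pots have slid together into that corner, spilling none. Finish while still holding the tote in the air, tilted and still; leave the other bottles, the pusher, dish, finger rest and cream jar where they are.

Things in the scene. Friction and masses are not known exactly. Their poses are not given: they have to be found in the camera images.
- tote: White plastic open tote on the tray, outside 160 (x) by 126 (y) mm, walls 32 high, walls and floor 4 thick, slick inside, 180 g +-20 %. A rigid bridge handle spans its middle along its y, on posts at the two long walls. Pouring corner at its -x, +y, roughly facing the robot: walls 20 high for 28 mm each way, a lip flaring 13 mm outward. Origin: centre of underside, z up; yaw 0.1 to 1.2 rad.
- tote_corner (a point): The inner pouring corner of the tote, on the upper face of its floor, at (-76, 59, 4) mm in the tote's frame.
- tote_grip (a point): Middle of the tote's handle, 80 mm above the tote's underside: a straight bar along the tote's y, 118 mm long, 14 mm wide (along the tote's x), 16 mm tall (72 to 88 mm above the underside). Grip it here with the fingers closing along the tote's x.
- bottle: Closed polish bottle standing in the tote near its +x end: round glass body 30 mm across, about 32 high, then a black cap 16 mm across up to 74 mm high; 45 g. Origin: centre of underside, z up. Grip the cap 50 to 72 mm above the underside, best with fingers closing along the tote's y, opened under 50 mm, clear of the handle.
- rack: Bamboo rack fixed to the tray, 48 mm (its x) by 220 mm (its y), 34 mm high, with five square slots 38 mm wide in a row along its y, 43 mm from centre to centre, walls 5 mm, slot floor 4 mm above its underside. Four slots hold bottles, one is free. Origin: centre of the underside.
- pad: Flat round cork pad, 34 mm in diameter, on the floor of the free slot of the rack; which slot is free varies. Origin: centre of that slot's floor.
- pot0: One of four alike closed gem pots standing in the tote away from the pouring corner: round, 22 mm across, 14 mm high, black lid, 12 g +-20 %. Origin: centre of underside. It begins to slide when the floor slopes 9 to 14 degrees; along a wall or in a group it needs about 25 to 30 degrees.
- pot1: One of four alike closed gem pots standing in the tote away from the pouring corner: round, 22 mm across, 14 mm high, black lid, 12 g +-20 %. Origin: centre of underside. It begins to slide when the floor slopes 9 to 14 degrees; along a wall or in a group it needs about 25 to 30 degrees.
- pot2: One of four alike closed gem pots standing in the tote away from the pouring corner: round, 22 mm across, 14 mm high, black lid, 12 g +-20 %. Origin: centre of underside. It begins to slide when the floor slopes 9 to 14 degrees; along a wall or in a group it needs about 25 to 30 degrees.
- pot3: One of four alike closed gem pots standing in the tote away from the pouring corner: round, 22 mm across, 14 mm high, black lid, 12 g +-20 %. Origin: centre of underside. It begins to slide when the floor slopes 9 to 14 degrees; along a wall or in a group it needs about 25 to 30 degrees.
- shelved0: One of four bottles like the one in the tote, standing in the rack; leave it there. Origin: centre of its underside.
- shelved1: One of four bottles like the one in the tote, standing in the rack; leave it there. Origin: centre of its underside.
- shelved2: One of four bottles like the one in the tote, standing in the rack; leave it there. Origin: centre of its underside.
- shelved3: One of four bottles like the one in the tote, standing in the rack; leave it there. Origin: centre of its underside.
- pusher: Stainless cuticle pusher lying on the tray between the tote and the rack, 128 mm long along its x, 8 mm thick; leave it. Origin: middle of its underside.
- dish: White ceramic dish, 76 mm across, 24 mm high, at the far side of the tray; leave it. Origin: centre of its underside.
- finger_rest: Purple hard silicone finger rest, 45 by 100 mm, 30 mm high, at the far side of the tray; leave it. Origin: centre of its underside.
- cream: Small round cream jar, 40 mm across, 38 mm high, at the near side of the tray; leave it. Origin: centre of its underside.
- tray: Slate-grey melamine tray under all of this, fixed, 400 mm (its x) by 700 mm (its y), floor top 6 mm above the sill, rim 14 mm high. Origin: centre of its underside.

How it is judged:
On the way, in this order (a step that is already met when the one before it is completed fails the run):
1. the bottle stands in the free slot of the rack, let go (horizontal distance between bottle and pad below 0.009 m and z of bottle in the frame of rack below 0.008 m and angle between bottle's own z axis and vertical below 0.12 rad and contact force between bottle and the fingers below 0.1 N), for 0.2 s.
2. the tote is lifted clear of the tray by the gripper (height (world z) of tote_corner above 0.035 m and contact force between tote and the fingers above 1 N and contact force between tote and tray below 0.2 N), for 0.2 s.
At the end, for the whole second after the job is handed in: Bottle upright on the free slot's floor, within 9 mm of its centre. Tote held in the gripper off the tray, inner pouring corner over 35 mm above the sill, tilted 0.2 to 1.0 rad, at rest; all four pots at rest within 65 mm (centres) of that corner (all of step 2 and horizontal distance between bottle and pad below 0.009 m and z of bottle in the frame of rack below 0.008 m and angle between bottle's own z axis and vertical below 0.12 rad and distance between each of pot0, pot1, pot2, pot3 and tote_corner below 0.065 m and angle between tote's own z axis and vertical between 0.2 and 1 rad and linear speed of each of tote, pot0, pot1, pot2, pot3 below 0.03 m/s); the arm keeps its last pose, push and grip.
It fails at once if a pot leaves the tote (x of any of pot0, pot1, pot2, pot3 in the frame of tote above 0.085 m or x of any of pot0, pot1, pot2, pot3 in the frame of tote below -0.085 m or y of any of pot0, pot1, pot2, pot3 in the frame of tote above 0.068 m or y of any of pot0, pot1, pot2, pot3 in the frame of tote below -0.068 m or z of any of pot0, pot1, pot2, pot3 in the frame of tote above 0.05 m).
It fails at once if the tote is lifted or tilted with the bottle still in it (distance between bottle and tote below 0.1 m and z of bottle in the frame of tote below 0.03 m and (height (world z) of tote above 0.03 m or angle between tote's own z axis and vertical above 0.2 rad)).
It fails at once if another bottle is tipped or taken out of the rack (angle between any of shelved0, shelved1, shelved2, shelved3's own z axis and vertical above 0.35 rad or distance of any of shelved0, shelved1, shelved2, shelved3 from where it was at the start of the episode above 0.03 m).
It fails at once if a bystander on the tray is shoved away (distance of any of pusher, dish, finger_rest, cream from where it was at the start of the episode above 0.03 m).
It also fails if it takes over 51 s, if anything falls off the work surface, if the arm or the gripper's body presses on something with over 40 N, if the wrist force passes 120 N, or if a joint passes its speed limit or range.

## Working session

There is one attempt and no reset: what is moved stays moved. The work goes in short steps, Python scripts to look and compute and a tool call to move; the robot and the scene stay as the last step left them, time stands still between calls to the robot, and variables do not carry over. Pictures are saved under pics/ and viewed, at most 10 in all, crops included, and the job is handed in when it is done.

```bash
ls; mkdir -p pics; cat > h.py <<'E'
from rig import ctrl
import numpy as np, cv2, pickle
def snap(name,fn):
    s=ctrl.state(); d=dict(ctrl.snapshot(name)); 
    if name=="wrist":
        T=np.array(d["T_tool_cam"]); Rw=np.array(s["tcp_rot"]); p=np.array(s["tool_pos"])
        Rc=Rw@T[:3,:3]; c=Rw@T[:3,3]+p
        d["R"]=Rc.T; d["t"]=-Rc.T@c
    d["R"]=np.array(d["R"]);d["t"]=np.array(d["t"]);d["K"]=np.array(d["intrinsics"])
    cv2.imwrite("pics/"+fn+".png",np.array(d["pixels"])[:,:,::-1]); pickle.dump({k:d[k] for k in("R","t","K","k1","pixels")},open(fn+".pkl","wb")); return d
def load(fn): return pickle.load(open(fn+".pkl","rb"))
def ray(d,uv):
    K=d["K"]; x=np.array([(uv[0]-K[0,2])/K[0,0],(uv[1]-K[1,2])/K[1,1]]); y=x.copy()
    for _ in range(30): y=x/(1+d["k1"]*(y@y))
    v=d["R"].T@np.array([y[0],y[1],1]); return -d["R"].T@d["t"],v
def atz(d,uv,z):
    o,v=ray(d,uv); return o+v*(z-o[2])/v[2]
def tri(obs):
    A=np.zeros((3,3));b=np.zeros(3);L=[]
    for d,uv in obs:
        o,v=ray(d,uv);v=v/np.linalg.norm(v);P=np.eye(3)-np.outer(v,v);A+=P;b+=P@o;L.append((o,P))
    x=np.linalg.solve(A,b); return x,[np.linalg.norm(P@(x-o)) for o,P in L]
def proj(d,X):
    c=d["R"]@np.array(X)+d["t"]; y=c[:2]/c[2]; y=y*(1+d["k1"]*(y@y)); return d["K"][:2,:2]@y+d["K"][:2,2]
E
python3 - <<'E'
from h import *
s=ctrl.state(); print(s["time_s"],s["tool_pos"],np.round(s["tcp_rot"],3).tolist(),ctrl.tips_ahead,s["gripper_width"])
a=snap("scene","s0");b=snap("side","d0")
for d in(a,b): print(-d["R"].T@d["t"],d["K"][0,0],d["k1"])
E
```

```text
pics
rig.py
0.0 [0.20523997 0.58992386 0.30316806] [[-0.944, 0.329, -0.0], [0.329, 0.944, -0.001], [-0.0, -0.001, -1.0]] 0.0726 0.08530150301020048
[1.15799999 0.28154367 0.51711419] 384.4767956227725 0.008814231528627273
[0.45494801 0.6800925  0.68331155] 373.09160357293325 -0.11410467408055941
```

View pics/s0.png

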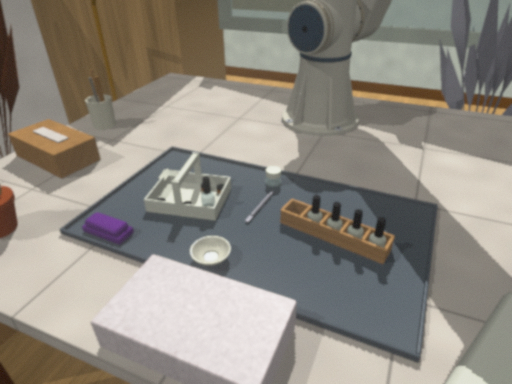

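View pics/d0.png

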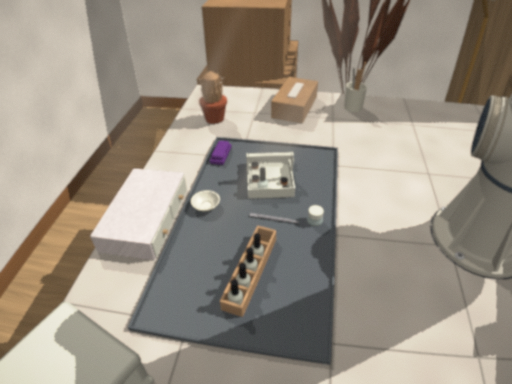

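The scene view shows the tote at about (190,192) and the handle top at about (185,170). The bottle cap in the tote is at (207,185) and the rack runs from (285,210) to (390,250), with its free slot at the left end near (295,210). In the side view the tote is at (271,178), and the rack runs from (268,232) to (232,305) with its free slot at the top near (265,240). I'll estimate positions from these before moving the wrist camera over them.

```bash
python3 - <<'E'
from h import *
a=load("s0");b=load("d0")
f=lambda x:np.round(x,3).tolist()
print("cap tote",[f(x) for x in tri([(a,(206,179)),(b,(284,180))])])
print("rack free top s",f(atz(a,(295,208),.04)),"d",f(atz(b,(266,238),.04)))
print("rack far end top d",f(atz(b,(235,305),.04)),"s",f(atz(a,(388,245),.04)))
print("tote ctr",f(atz(b,(271,180),.02)),f(atz(a,(188,198),.02)))
print("tote corners d",[f(atz(b,p,.038)) for p in((248,192),(296,191),(293,157),(249,159))])
print("cream",f(atz(b,(316,215),.03)),"dish",f(atz(b,(206,201),.02)))
print(np.round(ctrl.snapshot("wrist")["T_tool_cam"],3).tolist())
for n,d,c in(("s0z",a,(130,140,410,270)),("d0z",b,(210,130,340,320))):
    x0,y0,x1,y1=c; im=d["pixels"][y0:y1,x0:x1,::-1]; k=min(800/(x1-x0),600/(y1-y0)); print(n,k)
    cv2.imwrite(f"pics/{n}.png",cv2.resize(im,None,fx=k,fy=k,interpolation=cv2.INTER_CUBIC))
E
```

```text
cap tote [[0.511, -0.128, 0.032], [0.006, 0.006]]
rack free top s [0.543, 0.098, 0.04] d [0.531, 0.107, 0.04]
rack far end top d [0.567, 0.291, 0.04] s [0.585, 0.288, 0.04]
tote ctr [0.549, -0.128, 0.02] [0.573, -0.144, 0.02]
tote corners d [[0.6, -0.048, 0.038], [0.475, -0.07, 0.038], [0.496, -0.222, 0.038], [0.623, -0.194, 0.038]]
cream [0.419, 0.005, 0.03] dish [0.708, -0.017, 0.02]
[[-0.001, -0.952, -0.308, 0.079], [1.0, -0.0, -0.001, -0.0], [0.001, -0.308, 0.952, -0.07], [0.0, 0.0, 0.0, 1.0]]
s0z 2.857142857142857
d0z 3.1578947368421053
```

Units first: shifts go in shares of 600 mm and turns go in shares of pi/2 rad. So -0.56 m is -0.9333, -0.51 m is -0.85, 1.53 rad is 0.974.

>>> hand_motion(ticks="-0.85 -0.9333 -0.1333 0 0 0.974\n-0.85 -0.9333 -0.1333 0 0 0.974\n-0.85 -0.9333 -0.1333 0 0 0.974\n-0.85 -0.9333 -0.1333 0 0 0.974\n-0.85 -0.9333 -0.1333 0 0 0.974\n-0.85 -0.9333 -0.1333 0 0 0.974\n-0.85 -0.9333 -0.1333 0 0 0.974\n-0.85 -0.9333 -0.1333 0 0 0.974\n-0.85 -0.9333 -0.1333 0 0 0.974\n-0.85 -0.9333 -0.1333 0 0 0.974\n-0.85 -0.9333 -0.1333 0 0 0.974\n-0.85 -0.9333 -0.1333 0 0 0.974\n-0.85 -0.9333 -0.1333 0 0 0.974\n-0.85 -0.9333 -0.1333 0 0 0.974\n-0.85 -0.9333 -0.1333 0 0 0.974", aperture=0.045)

```text
time_s: 2.02
tool_pos: [0.5025, -0.105, 0.3836]
tcp_rot: [[0.289, 0.957, -0.001], [0.957, -0.289, 0.001], [0.0, -0.001, -1.0]]
ft_force: [0.7, 0.6, 0.3]
gripper_width: 0.0453
grasp_force: 0.0
```

```bash
python3 - <<'E'
from h import *
d=snap("wrist","w0"); print(d["K"][0,0],-d["R"].T@d["t"],np.round(ctrl.state()["joint_positions"],2))
cv2.imwrite("pics/w0.png",cv2.resize(d["pixels"][:,:,::-1],(800,600),interpolation=cv2.INTER_CUBIC))
E
```

```text
290.00271589516046 [ 0.52544796 -0.02977814  0.45364065] [-0.21  0.11  1.77  0.    1.26  0.08]
```

View pics/w0.png

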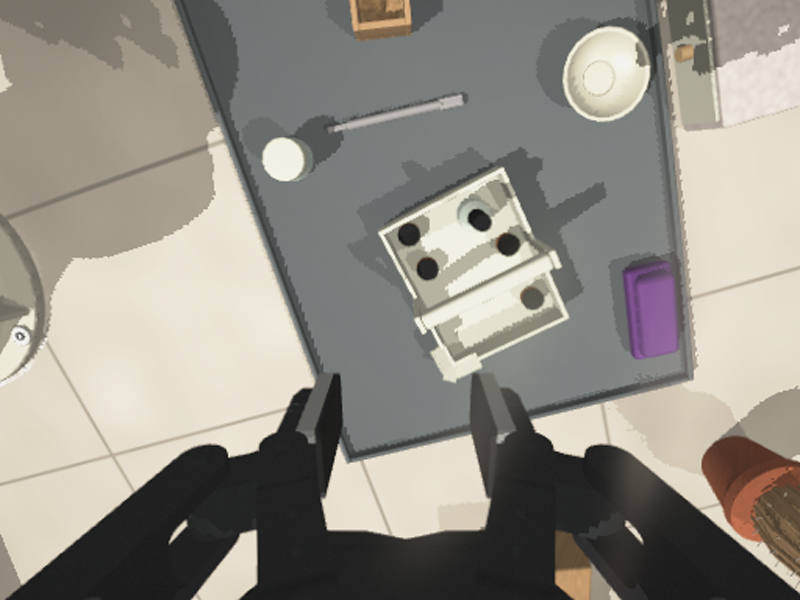

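The wrist view shows the tote rim corners at (379,233), (503,168) and (568,318), with the lip at (452,375). The handle runs from (421,326) to (556,258), the bottle cap top is at (480,220), and the pots are at (409,234), (427,268), (508,244) and (532,298). The near end of the rack is at (382,20).

```bash
python3 - <<'E'
from h import *
from scipy.optimize import least_squares
w=load("w0"); k=512/800
px=[(379,233),(503,168),(568,318)]; P=[(80,63,32),(80,-63,32),(-80,-63,32)]
def tw(q,p): c,s=np.cos(q[2]),np.sin(q[2]); x,y,z=np.array(p)/1000; return np.array([q[0]+c*x-s*y,q[1]+s*x+c*y,z+q[3]])
r=least_squares(lambda q:np.concatenate([proj(w,tw(q,p))-np.array(u)*k for p,u in zip(P,px)]),[.55,-.13,1.2,.006])
q=r.x;print("tote",q,"res px",np.round(r.fun,1))
for n,p in(("cap",(480,220)),): 
    X=atz(w,np.array(p)*k,.084); c,s=np.cos(q[2]),np.sin(q[2]);D=X[:2]-q[:2];print(n,X,"in tote",c*D[0]+s*D[1],-s*D[0]+c*D[1])
for p in((409,234),(427,268),(508,244),(532,298)):
    X=atz(w,np.array(p)*k,.024);D=X[:2]-q[:2];print("pot in tote",np.round([c*D[0]+s*D[1],-s*D[0]+c*D[1]],3))
for p in((7,0,88),(-7,0,88),(0,59,88),(0,-59,88)): print("handle px",proj(w,tw(q,p))/k)
s0=load("s0")
print("scene px cap",proj(s0,[*X[:2],.084]))
print("rack near end corners",[np.round(atz(w,np.array(p)*k,.04),3).tolist() for p in((354,28),(411,24))])
E
```

```text
tote [ 5.58815792e-01 -1.53090512e-01  1.75654852e+00  9.18897300e-04] res px [-0.1 -0.   0.   0.1  0.  -0. ]
cap [ 0.56898691 -0.0929197   0.084     ] in tote 0.05725726653255371 -0.021108851433243904
pot in tote [0.065 0.039]
pot in tote [0.027 0.039]
pot in tote [ 0.013 -0.04 ]
pot in tote [-0.048 -0.04 ]
handle px [483.02219101 286.24957983]
handle px [489.88229114 300.42966247]
handle px [423.77849675 323.75964248]
handle px [551.61104765 261.75374764]
scene px cap [156.5625129  177.06065064]
rack near end corners [[0.514, 0.08, 0.04], [0.559, 0.069, 0.04]]
```

```bash
python3 - <<'E'
from h import *
s=load("s0");d=load("d0");k=512/800;w=load("w0")
for n,X in(("base",(0,0,0)),("cap",(.569,-.093,.084)),("totec",(.559,-.153,.02)),("rack",(.537,.075,.04)),("far",(.575,.29,.04))): print(n,np.round(proj(s,X)),np.round(proj(d,X)))
for z in(0.,.04): print(np.round(atz(w,np.array((383,26))*k,z),3))
# wrist tray corners z=.02 : bottom-left, bottom-right ; and same in side/scene
print([np.round(atz(w,np.array(p)*k,.02),3).tolist() for p in((348,460),(693,378))])
print([np.round(atz(s,p,.02),3).tolist() for p in((172,149),(65,233),(438,205),(420,360))])
print([np.round(atz(d,p,.02),3).tolist() for p in((338,148),(222,139),(331,356),(133,329))])
print(np.round(s["R"],2).tolist())
E
```

```text
base [319. 119.] [480. 238.]
cap [206. 178.] [262. 169.]
totec [188. 194.] [269. 174.]
rack [286. 204.] [265. 228.]
far [390. 242.] [231. 304.]
[0.539 0.084 0.   ]
[0.537 0.074 0.04 ]
[[0.368, -0.323, 0.02], [0.757, -0.334, 0.02]]
[[0.388, -0.31, 0.02], [0.771, -0.308, 0.02], [0.39, 0.37, 0.02], [0.785, 0.361, 0.02]]
[[0.36, -0.316, 0.02], [0.733, -0.316, 0.02], [0.376, 0.361, 0.02], [0.758, 0.365, 0.02]]
[[-0.4, 0.92, -0.02], [0.52, 0.21, -0.83], [-0.76, -0.34, -0.56]]
```

View pics/s0z.png

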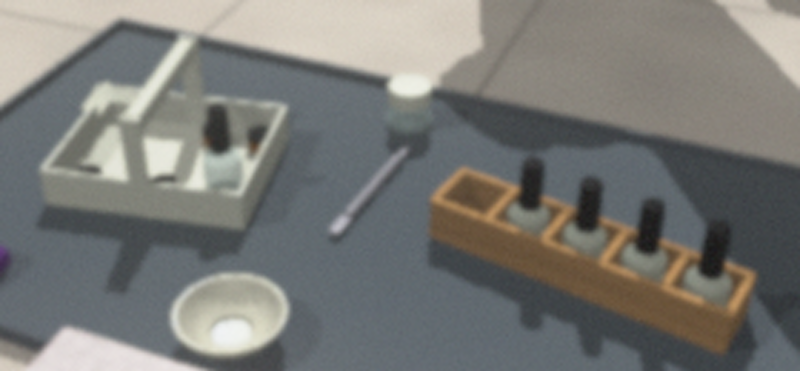

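The zoomed scene view confirms the free slot is the rack's end nearest the tote, at (475,190) in the zoom. The earlier mismatch was a bug in my script: the tote and cap now reproject onto all three cameras. Next I'll triangulate the cap and the rack.

```bash
cat >> h.py <<'E'
def rel(X,yaw=None):
    """shift (tool axes) from present measured TCP to X; rz to bring tool y to world angle yaw"""
    s=ctrl.state();R=np.array(s["tcp_rot"]);d=R.T@(np.array(X)-np.array(s["tool_pos"]))
    a=np.arctan2(R[1,1],R[0,1]); rz=None if yaw is None else -((yaw-a+np.pi/2)%np.pi-np.pi/2)
    return np.round(d,4),rz
def rig2(q,p): c,s=np.cos(q[2]),np.sin(q[2]); return np.array([q[0]+c*p[0]-s*p[1],q[1]+s*p[0]+c*p[1],p[2]+(q[3] if len(q)>3 else .006)])
E
python3 - <<'E'
from h import *
from scipy.optimize import least_squares
k=512/800; w=load("w0");s=load("s0");d=load("d0")
S=lambda p:(p[0]/2.857+130,p[1]/2.857+140)
x,e=tri([(w,(480*k,220*k)),(s,S((214,106)))]);print("cap top",x,e)
tops={(80,63,32):[(w,(379*k,233*k))],(80,-63,32):[(w,(503*k,168*k)),(s,S((288,105)))],(-80,-63,32):[(w,(568*k,318*k)),(s,S((43,172)))]}
tops={(80,63,32):[(w,(379*k,233*k)),(s,S((288,103)))],(80,-63,32):[(w,(503*k,168*k)),(s,S((242,205)))],(-80,-63,32):[(w,(568*k,318*k)),(s,S((43,172)))]}
for p,o in tops.items(): print(p,tri(o))
# rack fit: scene top corners
R={(-24,-110,34):(462,168),(24,-110,34):(431,200),(-24,110,34):(753,272),(24,110,34):(728,325)}
ob=[(s,p,S(u)) for p,u in R.items()]+[(w,(-24,-110,34),(354*k,28*k)),(w,(24,-110,34),(411*k,24*k))]
r=least_squares(lambda q:np.concatenate([proj(c,rig2(q,np.array(p)/1000))-u for c,p,u in ob]),[.55,.18,0.15,.006])
print("rack",r.x,np.round(r.fun,1)); print("slot",rig2(r.x,(0,-.086,.004)))
print(rel((*x[:2],.25),1.757+np.pi/2))
E
```

```text
cap top [ 0.56955274 -0.09417884  0.08520421] [np.float64(0.0015936936938500679), np.float64(0.0015936936938500297)]
(80, 63, 32) (array([ 0.48198886, -0.08321521,  0.04010766]), [np.float64(0.0022082828990681886), np.float64(0.0022082828990682684)])
(80, -63, 32) (array([ 0.60555944, -0.06061481,  0.02881052]), [np.float64(0.002667246526481597), np.float64(0.0026672465264815557)])
(-80, -63, 32) (array([ 0.63350716, -0.21623717,  0.03563248]), [np.float64(0.00260017040858966), np.float64(0.0026001704085895708)])
rack [ 0.55878481  0.18275697 -0.20201443  0.00471067] [-0.2  0.1 -1.3  0.2  0.2  2.  -0.  -1.8 -0.9  0.5  0.3 -0.9]
slot [0.54152949 0.09850583 0.00871067]
(array([0.0295, 0.0612, 0.1336]), np.float64(-0.47881020198678836))
```

In the tool's units: 0.13 m is 0.2167, 0.061 m is 0.1017, -0.48 rad is -0.3056.

>>> hand_motion(ticks="0.05 0.1017 0.2167 0 0 -0.3056\n0.05 0.1017 0.2167 0 0 -0.3056\n0.05 0.1017 0.2167 0 0 -0.3056\n0.05 0.1017 0.2167 0 0 -0.3056\n0.05 0.1017 0.2167 0 0 -0.3056", aperture=0.045)

```text
time_s: 2.7
tool_pos: [0.5701, -0.0945, 0.2551]
tcp_rot: [[-0.184, 0.983, 0.001], [0.983, 0.184, -0.0], [-0.0, 0.001, -1.0]]
ft_force: [0.3, 0.1, -0.0]
gripper_width: 0.0451
grasp_force: 0.0
```

```bash
python3 - <<'E'
from h import *
d=snap("wrist","w1")
cv2.imwrite("pics/w1.png",cv2.resize(d["pixels"][:,:,::-1],(800,600),interpolation=cv2.INTER_CUBIC))
print(proj(d,(.5695,-.094,.085))*800/512)
E
```

```text
[404.55575937 304.65622044]
```

View pics/w1.png

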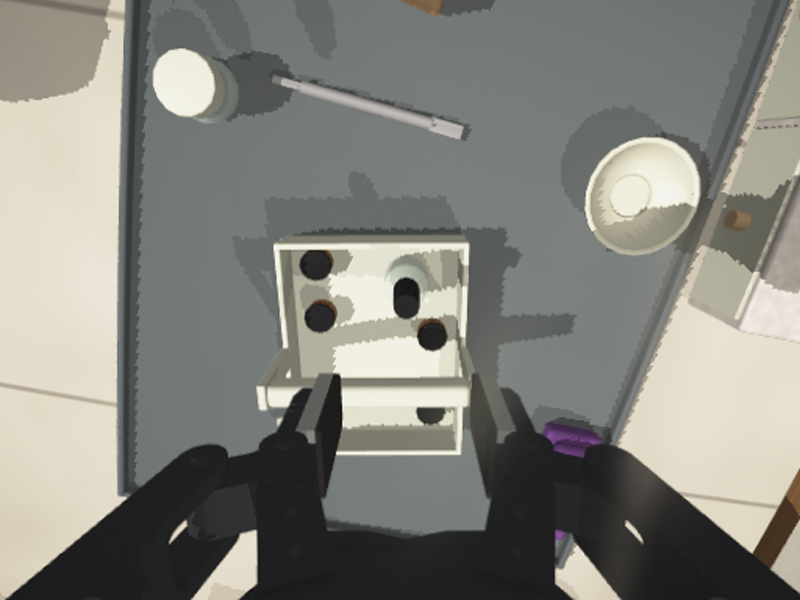

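The cap top is at (405,304), exactly where I predicted, and the tool is square to the tote. I'll descend and grip.

In the tool's units: 0.128 m is 0.2133, 0.1 m is 0.1667.

>>> hand_motion(ticks="0 0 0.1 0 0 0\n0 0 0.1667 0 0 0\n0 0 0.2133 0 0 0\n0 0 0.2133 0 0 0\n0 0 0.2133 0 0 0", aperture=0.045)

```text
time_s: 3.38
tool_pos: [0.571, -0.0954, 0.1278]
tcp_rot: [[-0.184, 0.983, 0.003], [0.983, 0.184, -0.0], [-0.001, 0.002, -1.0]]
ft_force: [0.3, -1.2, 0.1]
gripper_width: 0.0452
grasp_force: 0.0
```

>>> hand_motion(ticks="0 0 0 0 0 0\n0 0 0 0 0 0\n0 0 0 0 0 0\n0 0 0 0 0 0\n0 0 0 0 0 0", aperture=0.0, grip_n=30)

```text
time_s: 4.0
tool_pos: [0.5709, -0.0953, 0.1274]
tcp_rot: [[-0.185, 0.983, 0.002], [0.983, 0.185, -0.0], [-0.001, 0.002, -1.0]]
ft_force: [-1.4, 0.1, 7.8]
gripper_width: 0.0152
grasp_force: 29.2
```

```bash
python3 - <<'E'
from h import *
s=ctrl.state(); print(s["time_s"])
w=load("w1");k=512/800
from scipy.optimize import least_squares
w0=load("w0")
ob=[(w0,(80,63,32),(379,233)),(w0,(80,-63,32),(503,168)),(w0,(-80,-63,32),(568,318)),(w,(80,63,32),(275,243)),(w,(80,-63,32),(469,241)),(w,(-80,-63,32),(461,453))]
r=least_squares(lambda q:np.concatenate([proj(c,rig2([*q,.006],np.array(p)/1000))-np.array(u)*k for c,p,u in ob]),[.55,-.15,1.75])
print("tote",r.x,np.round(r.fun,1)); q=[*r.x,.006]
for y in(-59,59): print("handle end px",proj(w,rig2(q,(.007,y/1000,.088)))/k,proj(w,rig2(q,(-.007,y/1000,.088)))/k)
E
```

```text
4.0
tote [ 0.55858501 -0.15075609  1.75836123] [-1.  -0.9  0.1 -1.5  0.8 -0.4 -1.4  0.3  0.5  1.  -0.   1. ]
handle end px [470.87070589 387.11202528] [469.83309461 408.61139767]
handle end px [264.71779549 387.54541807] [267.20355323 408.97210921]
```

In the tool's units: -0.133 m is -0.2217, -0.018 m is -0.03, 0.388 rad is 0.247.

>>> hand_motion(ticks="0 0 -0.1 0 0 0\n0 0 -0.1833 0 0 0\n0.1 -0.0167 -0.2217 0 0 0.121\n0.1667 -0.03 -0.2217 0 0 0.247\n0.1667 -0.03 -0.2217 0 0 0.247\n0.1667 -0.03 -0.2217 0 0 0.247\n0.1667 -0.03 -0.2217 0 0 0.247")

```text
time_s: 4.88
tool_pos: [0.5343, -0.001, 0.2588]
tcp_rot: [[0.2, 0.98, 0.0], [0.98, -0.2, -0.0], [-0.0, 0.0, -1.0]]
ft_force: [-0.0, 0.3, -1.0]
gripper_width: 0.015
grasp_force: 29.4
```

```bash
python3 - <<'E'
from h import *
d=snap("wrist","w2")
cv2.imwrite("pics/w2.png",cv2.resize(d["pixels"][:,:,::-1],(800,600),interpolation=cv2.INTER_CUBIC))
print(proj(d,(.5415,.0985,.04))*800/512)
E
```

```text
[383.66094627 122.5795354 ]
```

View pics/w2.png

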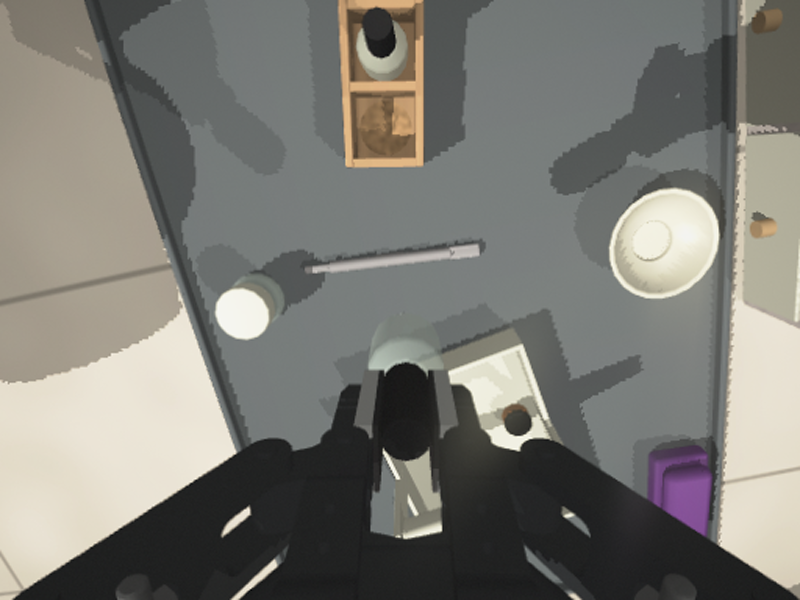

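The free slot's opening spans about (352–417, 92–158) with its centre near (384.5,125), and the pad is at about (387,126). The bottle hangs straight in the fingers.

```bash
python3 - <<'E'
from h import *
k=512/800; w=load("w2")
print("slot top",atz(w,np.array((384.5,125))*k,.04),"pad",atz(w,np.array((387,126))*k,.010))
for n,p in(("L",(345,128)),("R",(424,128)),("front",(385,166)),("part",(385,87))): print(n,atz(w,np.array(p)*k,.04))
s=load("s0");S=lambda p:(p[0]/2.857+130,p[1]/2.857+140)
print("two-view slot top",tri([(w,np.array((384.5,125))*k),(s,S((473,190)))]))
x=atz(w,np.array((384.5,125))*k,.04); print(rel((x[0],x[1],.2)))
E
```

```text
slot top [0.54170013 0.09707156 0.04      ] pad [0.54229744 0.09831177 0.01      ]
L [0.51819621 0.10022104 0.04      ]
R [0.56447488 0.09068048 0.04      ]
front [0.53696695 0.07397098 0.04      ]
part [0.54644598 0.11746076 0.04      ]
two-view slot top (array([0.54155917, 0.09748766, 0.04298366]), [np.float64(0.0006709300433962535), np.float64(0.0006709300433963444)])
(array([ 0.0976, -0.0124,  0.0587]), None)
```

In the tool's units: 0.115 m is 0.1917, 0.097 m is 0.1617.

>>> hand_motion(ticks="0.1 -0.0117 0.0333 0 0 0\n0.1617 -0.0207 0.0833 0 0 0\n0.1617 -0.0207 0.1333 0 0 0\n0.1617 -0.0207 0.1333 0 0 0\n0.1617 -0.0207 0.1333 0 0 0\n0.1617 -0.0207 0.1667 0 0 0\n0.1617 -0.0207 0.1917 0 0 0\n0.1617 -0.0207 0.1917 0 0 0")

```text
time_s: 5.92
tool_pos: [0.541, 0.0969, 0.1436]
tcp_rot: [[0.201, 0.98, -0.001], [0.98, -0.201, -0.0], [-0.0, -0.001, -1.0]]
ft_force: [0.9, 1.5, -1.0]
gripper_width: 0.0152
grasp_force: 29.5
```

```bash
python3 - <<'E'
from h import *
d=snap("wrist","w3"); snap("scene","s3")
print(rel((.5416,.0965,.1294)))
s=load("s3")["pixels"][150:260,250:410,::-1]; a=cv2.resize(s,(400,275)); b=cv2.resize(d["pixels"][:,:,::-1],(400,300))
cv2.imwrite("pics/m3.png",np.vstack([cv2.resize(s,(800,550))[:300] if 0 else cv2.resize(s,(436,300)),cv2.resize(d["pixels"][100:300,120:411,::-1],(436,300))]))
E
```

```text
(array([-0.0006,  0.0001,  0.015 ]), None)
```

View pics/m3.png

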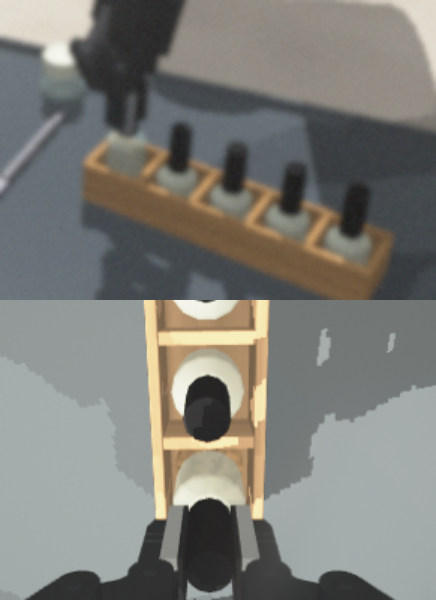

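The bottle is entering the free slot, centred between the walls. I'll lower it the rest of the way.

In the tool's units: 0.0145 m is 0.0242, 0.0135 m is 0.0225.

>>> hand_motion(ticks="0 0 0.0133 0 0 0\n0 0 0.0225 0 0 0\n0 0 0.0242 0 0 0\n0 0 0.0242 0 0 0")

```text
time_s: 6.52
tool_pos: [0.5412, 0.0973, 0.1293]
tcp_rot: [[0.201, 0.98, -0.0], [0.98, -0.201, -0.0], [-0.0, -0.0, -1.0]]
ft_force: [0.5, -0.2, -0.9]
gripper_width: 0.0144
grasp_force: 29.5
```

In the tool's units: 0.0015 m is 0.0025.

>>> hand_motion(ticks="0 0 0.0025 0 0 0\n0 0 0.0025 0 0 0")

```text
time_s: 6.78
tool_pos: [0.5412, 0.0973, 0.1279]
tcp_rot: [[0.201, 0.98, -0.0], [0.98, -0.201, 0.0], [0.0, -0.0, -1.0]]
ft_force: [0.7, -0.3, -0.8]
gripper_width: 0.015
grasp_force: 29.5
```

>>> hand_motion(ticks="0 0 0 0 0 0\n0 0 0 0 0 0\n0 0 0 0 0 0\n0 0 0 0 0 0", aperture=0.045)

```text
time_s: 7.28
tool_pos: [0.5413, 0.0973, 0.1279]
tcp_rot: [[0.201, 0.98, 0.0], [0.98, -0.201, 0.0], [0.0, 0.0, -1.0]]
ft_force: [0.1, -1.0, -0.4]
gripper_width: 0.0452
grasp_force: 0.0
```

>>> hand_motion(ticks="0 0 -0.0833 0 0 0\n0 0 -0.1833 0 0 0\n0 0 -0.25 0 0 0\n0 0 -0.25 0 0 0")

```text
time_s: 7.78
tool_pos: [0.5429, 0.0976, 0.2814]
tcp_rot: [[0.201, 0.98, 0.006], [0.98, -0.201, 0.001], [0.002, 0.006, -1.0]]
ft_force: [-0.4, 0.1, -0.8]
gripper_width: 0.045
grasp_force: 0.0
```

```bash
python3 - <<'E'
from h import *
d=snap("wrist","w4"); s=snap("scene","s4")
for n,X in (("cap",(.5418,.0975,.084)),): print((proj(d,X)-np.array((150,100)))*2.5, (proj(s,X)-np.array((250,150)))*2.5)
cv2.imwrite("pics/m4.png",np.hstack([cv2.resize(s["pixels"][150:260,250:410,::-1],(400,275)),cv2.resize(d["pixels"][100:210,150:310,::-1],(400,275))]))
E
```

```text
[267.7944104  219.00683203] [115.28481865 100.30136019]
```

View pics/m4.png

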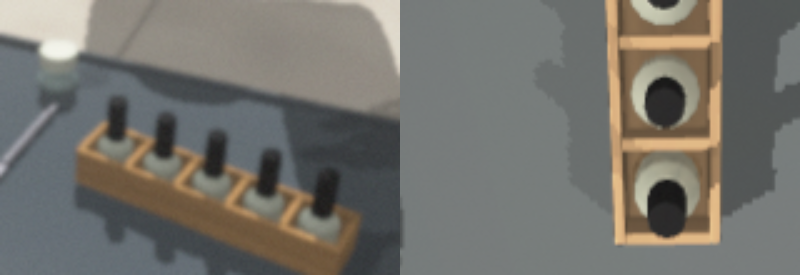

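The bottle stands upright in the free slot: its cap is at (117,105) in the scene crop and (667,220) in the wrist crop, both as predicted. Next I'll move to the tote handle.

In the tool's units: -0.24 m is -0.4, 0.065 m is 0.1083, 1.18 rad is 0.7512.

>>> hand_motion(ticks="-0.4 0.1083 0 0 0 0.7512\n-0.4 0.1083 0 0 0 0.7512\n-0.4 0.1083 0 0 0 0.7512\n-0.4 0.1083 0 0 0 0.7512\n-0.4 0.1083 0 0 0 0.7512\n-0.4 0.1083 0 0 0 0.7512\n-0.4 0.1083 0 0 0 0.7512\n-0.4 0.1083 0.0833 0 0 0.7512\n-0.4 0.1083 0.0833 0 0 0.7512", aperture=0.055)

```text
time_s: 9.0
tool_pos: [0.5537, -0.15, 0.2233]
tcp_rot: [[0.982, 0.188, -0.009], [0.188, -0.982, 0.003], [-0.009, -0.004, -1.0]]
ft_force: [0.6, 1.4, 0.5]
gripper_width: 0.0548
grasp_force: 0.0
```

```bash
python3 - <<'E'
from h import *
d=snap("wrist","w5"); q=[.5586,-.1508,1.758,.006]; im=cv2.resize(d["pixels"][:,:,::-1],(800,600))
for a,b in(((.007,-.059,.088),(.007,.059,.088)),((-.007,-.059,.088),(-.007,.059,.088)),((.08,-.063,.032),(.08,.063,.032)),((.08,-.063,.032),(-.08,-.063,.032))):
    A,B=[tuple(np.round(proj(d,rig2(q,p))*800/512).astype(int).tolist()) for p in(a,b)]; cv2.line(im,A,B,(0,0,255),1)
cv2.imwrite("pics/m5.png",im); print(np.round(ctrl.state()["joint_positions"],2),rel((.5586,-.1508,.14),1.758))
E
```

```text
[-0.27  0.37  1.81 -0.    0.97  1.11] (array([0.0038, 0.0013, 0.0855]), np.float64(0.0016961307194023334))
```

View pics/m5.png

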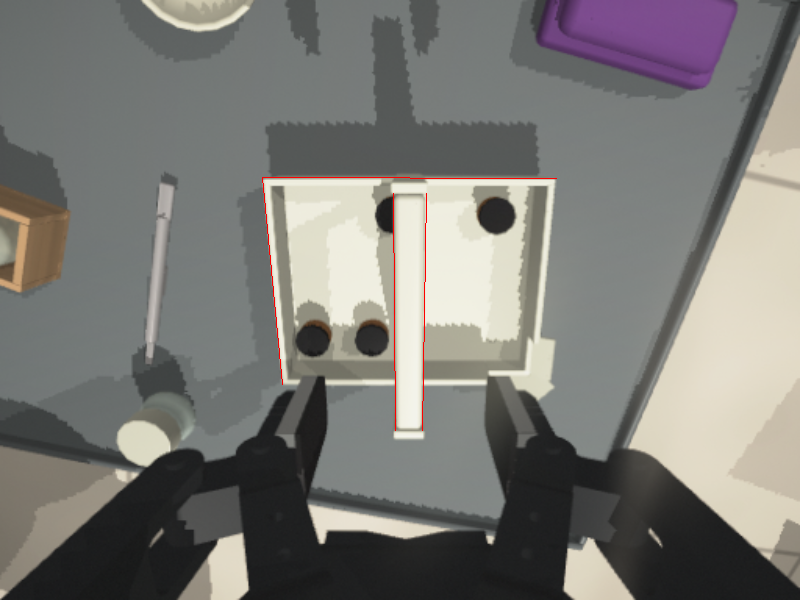

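The projected tote model (red) lies right on the rim and the handle, and the handle's centre is at column 410. I'll descend onto it.

In the tool's units: 0.086 m is 0.1433, 0.075 m is 0.125.

>>> hand_motion(ticks="0.0017 0.0017 0.0667 0 0 0\n0.0017 0.0017 0.125 0 0 0\n0.0017 0.0017 0.1433 0 0 0\n0.0017 0.0017 0.1433 0 0 0\n0.0017 0.0017 0.1433 0 0 0", aperture=0.055)

```text
time_s: 9.68
tool_pos: [0.5589, -0.1519, 0.1435]
tcp_rot: [[0.982, 0.188, 0.002], [0.188, -0.982, -0.001], [0.002, 0.001, -1.0]]
ft_force: [1.4, 0.5, -0.2]
gripper_width: 0.0552
grasp_force: 0.0
```

```bash
python3 - <<'E'
from h import *
print(rel((.5586,-.1508,.14),1.758))
E
```

```text
(array([-0.0001, -0.0011,  0.0035]), np.float64(0.0016959437231420793))
```

In the tool's units: 0.003 m is 0.005, -0.001 m is -0.0017.

>>> hand_motion(ticks="0 -0.0017 0.005 0 0 0\n0 -0.0017 0.005 0 0 0")

```text
time_s: 9.93
tool_pos: [0.5579, -0.1506, 0.1394]
tcp_rot: [[0.982, 0.188, 0.001], [0.188, -0.982, -0.0], [0.001, 0.0, -1.0]]
ft_force: [0.3, -0.8, 0.3]
gripper_width: 0.055
grasp_force: 0.0
```

>>> hand_motion(ticks="0 0 0 0 0 0\n0 0 0 0 0 0\n0 0 0 0 0 0\n0 0 0 0 0 0\n0 0 0 0 0 0\n0 0 0 0 0 0", aperture=0.0, grip_n=90)

```text
time_s: 10.68
tool_pos: [0.5579, -0.1507, 0.1392]
tcp_rot: [[0.982, 0.188, 0.0], [0.188, -0.982, -0.0], [0.0, 0.0, -1.0]]
ft_force: [-0.7, -0.1, 5.7]
gripper_width: 0.0123
grasp_force: 88.5
```

In the tool's units: -0.16 m is -0.2667, -0.02 m is -0.0333.

>>> hand_motion(ticks="0 0 -0.0083 0 0 0\n0 0 -0.0333 0 0 0\n0 0 -0.0667 0 0 0\n0 0 -0.1 0 0 0\n0 0 -0.1333 0 0 0\n0 0 -0.1667 0 0 0\n0 0 -0.2 0 0 0\n0 0 -0.2333 0 0 0\n0 0 -0.2583 0 0 0\n0 0 -0.2667 0 0 0\n0 0 -0.2667 0 0 0")

```text
time_s: 12.05
tool_pos: [0.5577, -0.1506, 0.2989]
tcp_rot: [[0.982, 0.188, 0.0], [0.188, -0.982, -0.0], [0.0, 0.0, -1.0]]
ft_force: [-0.0, 1.3, -1.8]
gripper_width: 0.0125
grasp_force: 87.8
```

```bash
python3 - <<'E'
from h import *
d=snap("wrist","w6"); s=ctrl.state(); print(np.round(s["joint_positions"],2))
R=np.array(s["tcp_rot"]); print("tool axes of tote x",R.T@[-.186,.983,0],"tote y",R.T@[-.983,-.186,0])
E
```

```text
[-0.27  0.29  1.74  0.    1.11  1.12]
tool axes of tote x [ 1.75690474e-03 -1.00044081e+00  3.16069790e-04] tote y [-1.00044066e+00 -1.75670241e-03  6.39541759e-04]
```

In the tool's units: 0.26 rad is 0.1655.

>>> hand_motion(ticks="0 0 0 0.0255 0 0\n0 0 0 0.0509 0.0064 0\n0 0 0 0.0764 0.0127 0\n0 0 0 0.0955 0.0191 0\n0 0 0 0.1146 0.0255 0\n0 0 0 0.1273 0.0318 0\n0 0 0 0.1401 0.0318 0\n0 0 0 0.1528 0.0318 0\n0 0 0 0.1655 0.0318 0\n0 0 0 0.1783 0.0318 0\n0 0 0 0.191 0.0318 0\n0 0 0 0.2037 0.0318 0\n0 0 0 0.2165 0.0318 0\n0 0 0 0.2292 0.0318 0\n0 0 0 0.2419 0.0318 0\n0 0 0 0.2546 0.0318 0\n0 0 0 0.2546 0.0318 0\n0 0 0 0.2546 0.0318 0\n0 0 0 0.2546 0.0318 0\n0 0 0 0.2546 0.0318 0")

```text
time_s: 14.6
tool_pos: [0.5578, -0.1506, 0.299]
tcp_rot: [[0.983, 0.183, -0.025], [0.178, -0.903, 0.391], [0.049, -0.389, -0.92]]
ft_force: [-0.1, 0.5, -2.8]
gripper_width: 0.0123
grasp_force: 87.9
```

```bash
cat >> h.py <<'E'
def pots(fn):
    """dark blobs in the tote from wrist view, in tote frame; the tote is rigid in the tool: tote x=-tool y, y=-tool x"""
    s=ctrl.state(); d=snap("wrist",fn); R=np.array(s["tcp_rot"]); Rt=np.c_[-R[:,1],-R[:,0],-R[:,2]]
    # origin under the TCP: handle gripped at tote (0,0,.1332) at TCP
    o=np.array(s["tool_pos"])-Rt@np.array([0,0,.1334])
    im=cv2.cvtColor(d["pixels"],cv2.COLOR_RGB2HSV)
    P=lambda p:proj(d,o+Rt@np.array(p))
    poly=np.array([P((x,y,.02)) for x,y in((.076,.06),(.076,-.06),(-.076,-.06),(-.076,.06))]).astype(np.int32)
    m=np.zeros(im.shape[:2],np.uint8); cv2.fillPoly(m,[poly],255)
    b=((im[:,:,2]<55)&(m>0)).astype(np.uint8); n,_,st,ce=cv2.connectedComponentsWithStats(b)
    for i in range(1,n):
        if st[i,4]>40:
            O,v=ray(d,ce[i]); O=Rt.T@(O-o); v=Rt.T@v; print("blob",st[i,4],np.round(O+v*(.018-O[2])/v[2],3)[:2],ce[i].round())
    return d,P
E
python3 - <<'E'
from h import *
d,P=pots("w7"); print(np.round(ctrl.state()["joint_positions"],2)); snap("side","d7")
E
```

```text
blob 304 [-0.04  -0.033] [319. 174.]
blob 1779 [0.035 0.049] [212. 281.]
blob 62 [-0.012  0.035] [275. 265.]
blob 1056 [-0.061  0.05 ] [340. 282.]
[-0.43  0.37  1.67  0.36  1.32  0.82]
```

Units first: shifts go in shares of 600 mm and turns go in shares of pi/2 rad. So 0.5 rad is 0.3183.

>>> hand_motion(ticks="0 0 0 0 0.0191 0\n0 0 0 0 0.0382 0\n0 0 0 0 0.0573 0\n0 0 0 0 0.0764 0\n0 0 0 0 0.0955 0\n0 0 0 0 0.1146 0\n0 0 0 0 0.1337 0\n0 0 0 0 0.1528 0\n0 0 0 0 0.1719 0\n0 0 0 0 0.191 0\n0 0 0 0 0.2101 0\n0 0 0 0 0.2292 0\n0 0 0 0 0.2483 0\n0 0 0 0 0.2674 0\n0 0 0 0 0.2865 0\n0 0 0 0 0.3056 0\n0 0 0 0 0.3183 0\n0 0 0 0 0.3183 0\n0 0 0 0 0.3183 0\n0 0 0 0 0.3183 0")

```text
time_s: 17.2
tool_pos: [0.5579, -0.1507, 0.299]
tcp_rot: [[0.875, 0.183, 0.449], [-0.031, -0.903, 0.429], [0.484, -0.389, -0.784]]
ft_force: [0.2, -0.5, -1.1]
gripper_width: 0.0124
grasp_force: 88.0
```

```bash
python3 - <<'E'
from h import *
d,P=pots("w8"); s=ctrl.state(); R=np.array(s["tcp_rot"]); print("tilt",np.arccos(-R[2,2]),"joints",np.round(s["joint_positions"],2))
print("corner",P((-.076,.059,.004)))
e=snap("side","d8"); f=snap("scene","s8")
o=np.array(s["tool_pos"]);c=proj(e,o-np.array([0,0,.1])).astype(int)
print(c)
x0,y0=max(0,c[0]-70),max(0,c[1]-70)
cv2.imwrite("pics/m8.png",np.hstack([d["pixels"][150:384,120:420,::-1].repeat(2,0).repeat(2,1)[:468,:520],cv2.resize(e["pixels"][y0:y0+140,x0:x0+84,::-1],(280,468))]))
E
```

```text
blob 81 [-0.073  0.005] [363. 227.]
blob 1214 [-0.063  0.045] [344. 276.]
blob 1754 [0.035 0.049] [212. 281.]
blob 272 [-0.014  0.049] [278. 282.]
tilt 0.6698193990579624 joints [-0.55  0.25  1.93  0.83  0.95  0.43]
corner [352.9468802  281.40252055]
[269 119]
```

View pics/m8.png

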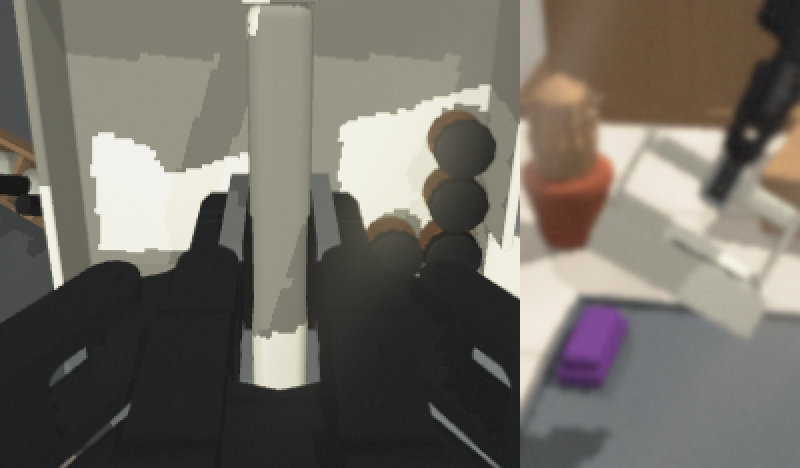

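All four pots are gathered at the pouring corner: three in a row along the −x wall at crop (465,148), (459,203) and (452,255), and the fourth beside them at (394,255). I'll compute their distances from the corner.

```bash
python3 - <<'E'
from h import *
s=ctrl.state();R=np.array(s["tcp_rot"]);Rt=np.c_[-R[:,1],-R[:,0],-R[:,2]];o=np.array(s["tool_pos"])-Rt@np.array([0,0,.1334]);d=load("w8")
for p in((465,148),(459,203),(452,255),(394,255)):
    O,v=ray(d,(p[0]/2+120,p[1]/2+150));O=Rt.T@(O-o);v=Rt.T@v;X=O+v*(.018-O[2])/v[2];print(np.round(X,4),np.linalg.norm(X[:2]-[-.076,.059]))
print("corner world",o+Rt@[-.076,.059,.004])
# check tote pose in hand: handle end/rim px
for p in((.0,-.059,.088),(.007,-.063,.088),(-.076,-.059,.004)): print(p,(proj(d,o+Rt@np.array(p))-[120,150])*2)
E
```

```text
[-0.0655  0.0024  0.018 ] 0.057606915530922315
[-0.0655  0.0239  0.018 ] 0.03657562664086334
[-0.0651  0.0458  0.018 ] 0.017107335841986968
[-0.0434  0.0456  0.018 ] 0.035247331137863915
corner world [ 0.57824984 -0.1619142   0.13936227]
(0.0, -0.059, 0.088) [276.69075553   7.775589  ]
(0.007, -0.063, 0.088) [241.36545877 -12.23020205]
(-0.076, -0.059, 0.004) [500.41476132 -34.61461395]
```

All four pots are within 58 mm of the corner, which is 139 mm up, and the tilt is 0.67 rad. I'll settle briefly and hand in.

>>> hand_motion(ticks="0 0 0 0 0 0\n0 0 0 0 0 0\n0 0 0 0 0 0\n0 0 0 0 0 0\n0 0 0 0 0 0\n0 0 0 0 0 0")

```text
time_s: 18.1
tool_pos: [0.5578, -0.1507, 0.2989]
tcp_rot: [[0.875, 0.183, 0.449], [-0.032, -0.903, 0.429], [0.484, -0.389, -0.784]]
ft_force: [-0.3, 0.2, -1.1]
gripper_width: 0.0127
grasp_force: 88.0
```

```bash
python3 - <<'E'
from h import *
a=load("w8")["pixels"].astype(int); b=snap("wrist","w9")["pixels"].astype(int)
print("moved px",(abs(a-b).max(2)[150:300,290:380]>60).sum())
print(ctrl.finish_job())
E
```

```text
moved px 22
the job is handed in; nothing more can be done
None
```

I handed the job in at about 18 s without seeing a verdict: the bottle is upright in the free slot, and the tote is held still in the air at 0.67 rad with all four pots within 58 mm of the pouring corner, by my own measurements.

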